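# Hang the near-vision card on the refractor's reading rod

## Task

Take the near-vision card out of its desk stand and thread its blue slider over the free end of the refractor's reading rod. As soon as the whole slider is on the rod let go, so that the card hangs there freely and cannot strain the rod; then, without gripping it again, push it along with the fingers until the slider rests against the brass stop collar. Do not shift the collar or disturb the bottle, the grey case and the blue box, and leave the card hanging still.

Things in the scene. Friction and masses are not known exactly. Their poses are not given: they have to be found in the camera images.
- slider (a point): Centre of the bore of the card's blue slider block: 46 long (own x, the bore) x 34 wide (y, flat cheeks to grip) x 40 mm high (z), plus a 5 mm button on top. The square bore, 14 x 14 mm, runs right through along x; each end opens over 7 mm to a 21 mm square mouth. Both ends are alike. Begins on top of the card, which stands upright in the stand, at about 155 mm.
- near_card: The card with its slider, about 180 g. Origin: middle of the card's lower edge, 145 mm below the bore's centre. A neck (14 wide, 6 thick, 15 mm long) joins the slider to the card: 100 wide (y), 110 high (z), 6 mm thick (x), black rim, white faces with rows of rings, the same on both faces: either way round will do. Stands leaning up to 1 degree.
- card_stand: Grey desk stand, fixed: foot 74 (x) x 130 (y) x 10 mm, with two upright walls 90 mm long (y), tops 70 mm above the desk, 7 mm apart. The card stands between them, 60 mm deep, and must be lifted straight up by that much to come free. Origin: centre of the underside.
- phoropter: Eye refractor head (two cream drums with black dials, 332 mm wide) on a column with a round foot, fixed, 335 mm high. Its x axis is level and points out of the dial side; seen from above the reading rod runs along it. Origin: on the desk, 14 mm in front of the rod's pivot; the drums' faces are 44 mm behind the origin.
- rod_pivot (a point): Pivot of the reading rod, on the rod's axis, 285 mm above the desk. The rod: round steel, 10 mm thick, its rounded free end 520 mm from here. It tips up or down about this pivot in a stiff friction joint (slips at 10 N m) and was left up to 0.06 rad above or below level (free end up to 31 mm higher or lower). This angle is not measured: look or feel for the rod.
- stop_collar (a joint): Brass collar (32 mm diameter, 14 mm thick, small black screw on top) clamped on the reading rod. Its outer face, which stops the slider, is 340 mm from the pivot while this reads 0, so the slider's centre is 363 mm from the pivot when it rests against it. Value: metres the collar has been pushed towards the head. It slips at about 18 N.
- drop_bottle: Small green dropper bottle with orange cap, 36 mm diameter, 94 mm high, upright; bystander. Origin: centre of its underside.
- scope_case: Grey instrument case lying flat, 75 (x) x 165 (y) x 46 mm high; bystander. Origin: centre of its underside.
- lens_box: Blue carton lying flat, 60 (x) x 100 (y) x 30 mm high; bystander. Origin: centre of its underside.
Mind the look-alikes: they are no part of the job. What is shaped like the near_card but red is not meant.

How it is judged:
On the way:
1. the card hangs by its slider near the free end of the rod, with the fingers off it (distance between slider and rod_pivot between 0.42 and 0.515 m and height (world z) of slider above 0.22 m and angle between slider's own z axis and vertical below 0.2 rad and contact force between the fingers and near_card below 0.05 N), for 0.2 s.
At the end, for the whole second after the job is handed in: The card hangs upright (within 0.2 rad) and still on the reading rod, its slider against the stop collar (gap under 3.5 mm: slider centre 358.5 to 366.5 mm from the pivot), the collar less than 3 mm from where it was, the robot clear of the card (distance between slider and rod_pivot between 0.3585 and 0.3665 m and height (world z) of slider above 0.22 m and angle between slider's own z axis and vertical below 0.2 rad and value of joint stop_collar below 0.003 m and linear speed of near_card below 0.02 m/s and contact force between each of the arm, the fingers and near_card below 0.05 N); the robot touches nothing.
It fails at once if the stop collar is pushed along the rod by more than 3 mm (value of joint stop_collar above 0.003 m).
It fails at once if a bystander (bottle, grey case, blue box) is moved by more than 15 mm or the bottle is tipped (distance of any of drop_bottle, scope_case, lens_box from where it was at the start of the episode above 0.015 m or angle between drop_bottle's own z axis and vertical above 0.5 rad).
It fails at once if the card is dropped on the desk (height (world z) of slider below 0.1 m).
It fails at once if the slider is gripped (rather than pushed) while it is more than 100 mm in from the rod's free end (distance between slider and rod_pivot below 0.42 m and contact force between the fingers and near_card above 0.5 N and x of the grasp point in the frame of slider between -0.015 and 0.015 m and y of the grasp point in the frame of slider between -0.015 and 0.015 m and z of the grasp point in the frame of slider between -0.02 and 0.02 m).
It also fails if it takes over 72 s, if anything falls off the work surface, if the arm or the gripper's body presses on something with over 40 N, if the wrist force passes 120 N, or if a joint passes its speed limit or range.

## Robot

A 6-joint arm with a two-finger parallel gripper is mounted at the origin on the work surface. World frame = base frame: x ahead of the robot, y to its left, z up, the work surface at z = 0. Lengths are in m, angles in rad, forces in N, time in s.
With the tool pointing down it reaches from about 0.35 to 0.975 m from the base axis. Payload 7.1 kg.
Tool frame: the origin (TCP) lies at the very end of the fingers, on their centre line; the grasp point (between the pads) lies 19 mm behind it (ctrl.grip_depth is the distance from the TCP to the grasp point, in m); y points along the fingers, z is the direction in which the jaws open and shut, and the axes are right-handed (so a half turn about y gives the same grasp; the last joint's range is limited). The gripper opens to 88 mm and grips with 3 to 60 N. Pads are 20 mm wide; open, the fingers measure 115 mm over their backs; the gripper's body (75 mm by 178 mm) begins 61 mm behind the grasp point.
Start: joints at [1.259, 0.423, 1.63, -0, 1.089, -0.019], TCP at [0.18, 0.598, 0.223] pointing down, gripper open.
Joint ranges: [-3, 3], [-0.9, 2.11], [0.09, 2.58], [-1.31, 4.45], [0.11, 2.69], [-2.54, 2.54]. Speed limits (rad/s): [2.39, 2.39, 3.01, 3.14, 3.14, 3.14].

## Interface

Orientations are given as a unit quaternion [w, x, y, z].
In Python, from bench import ctrl gives the robot as it stands.
- The arm moves only by the shell command python3 -m inch 'ROWS'. ROWS is text: rows parted by semicolons, each of 7 numbers parted by spaces: the shift along the tool's x, y, z in m, then the turn, a rotation vector about the tool's x, y, z in degrees, then the finger opening in m, from 0 to 0.0878. A call has 1 to 20 rows; each row shifts and turns the commanded pose from where the row before left it, along the tool's axes as they then stand; what a row does not reach is not made up. A row lasts 1/12 s, in which the tool goes at most 41.7 mm and 7.16 degrees, less where a joint would pass 70% of its speed; a pose out of reach is approached as far as the arm can. A call with a gripper value outside its range is refused whole. The fingers move at their own pace and stop on an object; the grip force is fixed at half the most. Time passes only in rows, so rows that do not move let the fingers close. It gives the time, the measured TCP pose, the force and the opening at its end, in the units of the state.
- ctrl.get_obs(): the state, without advancing time (a new reading comes with each control period).
- ctrl.grab_frame(name): name is "scene" or "top" or "wrist"; returns a dict with "image" (480x640x3 uint8, red, green, blue), "depth" (480x640 float32, m along the optical axis (not along the pixel's ray), 0 where there is no reading), "vertical_fov" (degrees; the focal length in pixels is half the picture's height over the tangent of half this angle, whatever the lens; pixels are square), "cx", "cy" (the principal point, pixels), "R" (3x3) and "t" (3): a world point X has camera coordinates R X + t; the wrist camera has in their place "tool_from_camera" (4x4, takes a point from camera to tool coordinates, whose origin is the TCP and whose axes are the tool frame's). Camera axes: x right, y down, z forward; pixel columns grow to the right and rows downward; lengths in m; the calibration is good to about 2 mm. A picture is of the moment at which its call begins: read the wrist's pose just before it.
- ctrl.hand_in(): hands the job in, once; it reports no verdict.
The state is a dict: "t": time; "joint_pos": joint angles; "qvel": joint speeds; "effort": joint torques, N m; "tool_pos": TCP position; "tool_rot": TCP orientation; "force": force on the tool from outside, world axes, zero at the start; "ft_torque": the same for the moment, N m; "grip_width": opening from 0.0 (shut) to 1.0 (fully open).
Only numpy, scipy, OpenCV 4.12 (cv2) and the standard library are available. Lean on these libraries where they do the work, as an engineer would, in place of code of your own. Each camera call takes 0.05 s, during which the arm holds its last target. There are 200 camera calls.

## Working session

There is one attempt and no reset: what is moved stays moved. The work goes in short steps, Python scripts to look and compute and a shell command to move; the robot and the scene stay as the last step left them, time stands still between calls to the robot, and variables do not carry over. Pictures are saved under pics/ and viewed, about 8 in all and at most 12, crops included, and the job is handed in when it is done.

```bash
mkdir -p pics; ls; cat > h.py <<'E'
import numpy as np, cv2
from scipy.spatial.transform import Rotation as Ro
from bench import ctrl
def tool():
    o=ctrl.get_obs(); q=o["tool_rot"]; return np.array(o["tool_pos"]),Ro.from_quat([q[1],q[2],q[3],q[0]]).as_matrix(),o
def grab(n):
    p,R,o=tool(); f=ctrl.grab_frame(n)
    f["f"]=240/np.tan(np.radians(f["vertical_fov"])/2)
    if n=="wrist":
        T=np.array(f["tool_from_camera"]); A=np.eye(4); A[:3,:3]=R; A[:3,3]=p; M=A@T
        f["C"]=M[:3,3]; f["W"]=M[:3,:3]
    else:
        R=np.array(f["R"]); f["C"]=-R.T@np.array(f["t"]); f["W"]=R.T
    return f
def cloud(f):
    v,u=np.mgrid[0:480,0:640]; d=f["depth"]
    c=np.stack([(u-f["cx"])/f["f"]*d,(v-f["cy"])/f["f"]*d,d],-1)
    return c@f["W"].T+f["C"]
def ray(f,u,v): return f["C"],f["W"]@np.array([(u-f["cx"])/f["f"],(v-f["cy"])/f["f"],1])
def save(f,n,crop=None,s=1):
    im=f["image"][...,::-1]
    if crop: a,b,c,d=crop; im=im[b:d,a:c]
    cv2.imwrite("pics/"+n,cv2.resize(im,None,fx=s,fy=s,interpolation=cv2.INTER_CUBIC))
E
python3 - <<'E'
from h import *
import pickle
F={n:grab(n) for n in("scene","top")}
pickle.dump(F,open("F.pkl","wb"))
for n in F: save(F[n],n+"0.png"); print(n,F[n]["C"],F[n]["W"][:,2],F[n]["f"],F[n]["cx"],F[n]["cy"])
p,R,o=tool(); print(p,R,o)
E
```

```text
pics
scene [1.18077901 0.78032902 1.02253628] [-0.49739401 -0.57508775 -0.64951773] 479.46287025614697 317.9492612733624 232.4482360804691
top [0.37499611 0.00808877 1.16117674] [ 0.1850066   0.01264859 -0.98265588] 450.1866895421912 315.55616267450335 231.51555976448932
[0.18022195 0.59792284 0.22198919] [[ 9.57426385e-01 -4.24080783e-04  2.88677219e-01]
 [-2.88677529e-01 -1.29651982e-03  9.57425508e-01]
 [-3.17500243e-05 -9.99999070e-01 -1.36374487e-03]] {'t': 0.1, 'joint_pos': array([ 1.25898383e+00,  4.23743701e-01,  1.63062165e+00,  6.63606575e-06,
        1.08859141e+00, -1.89703231e-02]), 'qvel': array([-0.00147693, -0.00271734, -0.00054723,  0.00171307,  0.00148661,
       -0.00054867]), 'effort': array([-9.58719356e-04, -5.45615637e+01, -2.74323732e+01,  6.45391736e-02,
        1.87961245e-02, -1.84268579e-06]), 'tool_pos': array([0.18022195, 0.59792284, 0.22198919]), 'tool_rot': array([-0.69906475,  0.70001547, -0.10324829,  0.10308539]), 'force': array([-0.06043023,  0.11039843,  0.36856408]), 'ft_torque': array([5.51088706e-05, 2.54839656e-02, 1.96800635e-02]), 'grip_width': 0.9972385089989809}
```

View pics/scene0.png

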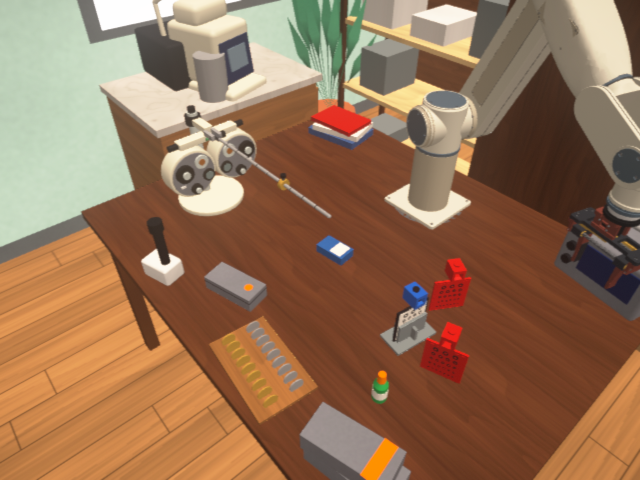

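View pics/top0.png

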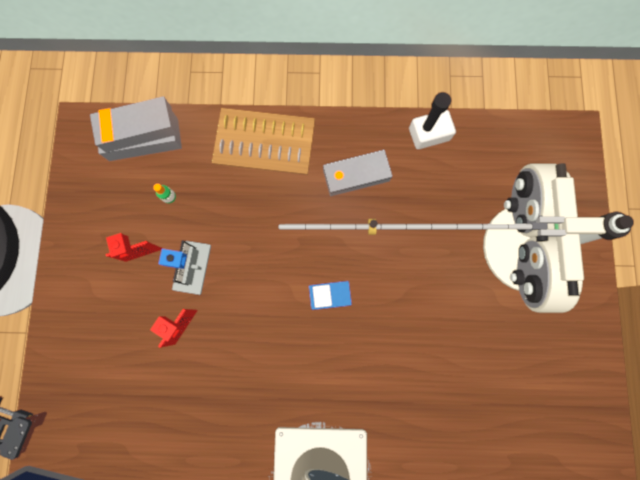

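Scene view: the blue slider is at (415,293), on the white card in its stand. Look-alikes are the red cards at (452,285) and (447,352) and the blue box at (335,249). In the top view these are slider (171,258), reds (120,245) and (165,328), and box (330,295). I choose the blue slider on the white card. In the top view the rod runs from (280,226) to the head, with the collar at (373,226).

```bash
python3 - <<'E'
from h import *
import pickle
F=pickle.load(open("F.pkl","rb"))
for n,box in (("scene",(395,275,435,312)),("top",(150,240,195,275))):
    f=F[n]; P=cloud(f); hsv=cv2.cvtColor(f["image"],cv2.COLOR_RGB2HSV)
    m=cv2.inRange(hsv,(100,120,60),(125,255,255)); k=np.zeros_like(m); a,b,c,d=box; k[b:d,a:c]=1; m=(m>0)&(k>0)&(f["depth"]>0)
    Q=P[m]; print(n,m.sum(),"z pct",np.percentile(Q[:,2],[2,20,50,80,95,99]))
    T=Q[Q[:,2]>0.168]; T=Q[(Q[:,2]>.165)&(Q[:,2]<.182)]
    print("top face",len(T),T.mean(0)); r=cv2.minAreaRect((T[:,:2]*1000).astype(np.float32)); print(r)
save(F["scene"],"crop.png",(370,250,500,390),4)
f=F["top"];P=cloud(f)
# rod: points z .2-.34 in the row band
v,u=np.mgrid[0:480,0:640]
m=(u>275)&(u<490)&(v>215)&(v<237)&(P[...,2]>.2)&(P[...,2]<.36)
Q=P[m]; print("rod pts",len(Q),Q.min(0),Q.max(0))
a=np.polyfit(Q[:,1],Q[:,0],1); b=np.polyfit(Q[:,1],Q[:,2],1); print("x=a y+b",a,"z",b, "resid",np.std(Q[:,2]-np.polyval(b,Q[:,1])))
i=Q[:,1].argmax(); print("free end",np.sort(Q[:,1])[-10:])
f=F["scene"];P=cloud(f)
m=(np.abs(P[...,0]-np.polyval(a,P[...,1]))<.03)&(abs(P[...,2]-.28)<.06)&(P[...,1]>-.25)&(P[...,1]<.2)
Q=P[m];print("scene rod",len(Q),Q.min(0),Q.max(0)); print(np.polyfit(Q[:,1],Q[:,0],1),np.polyfit(Q[:,1],Q[:,2],1))
# collar brass in both
for n,c in (("top",(365,217,382,236)),("scene",(274,172,293,192))):
    f=F[n];P=cloud(f);hsv=cv2.cvtColor(f["image"],cv2.COLOR_RGB2HSV);x0,y0,x1,y1=c
    m=cv2.inRange(hsv,(14,110,60),(32,255,255))>0; k=np.zeros_like(m);k[y0:y1,x0:x1]=1;Q=P[m&k&(f["depth"]>0)]
    print("collar",n,len(Q),np.median(Q,0),np.percentile(Q,5,0),np.percentile(Q,95,0))
E
```

```text
scene 401 z pct [0.13934875 0.15128967 0.17187501 0.1768651  0.17904591 0.18130334]
top face 236 [0.49865555 0.3445502  0.17521488]
((495.04156494140625, 341.37542724609375), (48.38859558105469, 37.75819396972656), 84.04640197753906)
top 355 z pct [0.14254796 0.17008765 0.17465724 0.17636366 0.17885733 0.1813177 ]
top face 297 [0.49445967 0.33894812 0.17487526]
((495.15606689453125, 340.584716796875), (47.32545471191406, 33.51121139526367), 81.83380889892578)
rod pts 1139 [ 0.53787586 -0.32379081  0.27475139] [0.56773114 0.09277046 0.31469167]
x=a y+b [-0.01666529  0.55163921] z [-0.01572246  0.2837119 ] resid 0.006256714883749762
free end [0.08894119 0.09074066 0.09074093 0.09081357 0.0908511  0.09108546
 0.09254288 0.09255173 0.09263498 0.09277046]
scene rod 475 [ 0.53930051 -0.24930987  0.26621975] [0.56938158 0.09480113 0.31416284]
[-0.02017038  0.55367917] [-0.02254151  0.28374394]
collar top 94 [ 0.54669684 -0.09138499  0.28824387] [ 0.53838288 -0.13350762 -0.001583  ] [ 0.63281842 -0.08508681  0.31027269]
collar scene 98 [ 0.55791939 -0.08697916  0.28585103] [ 0.29657644 -0.40769228  0.00239988] [ 0.56812761 -0.08342637  0.29544216]
```

View pics/crop.png

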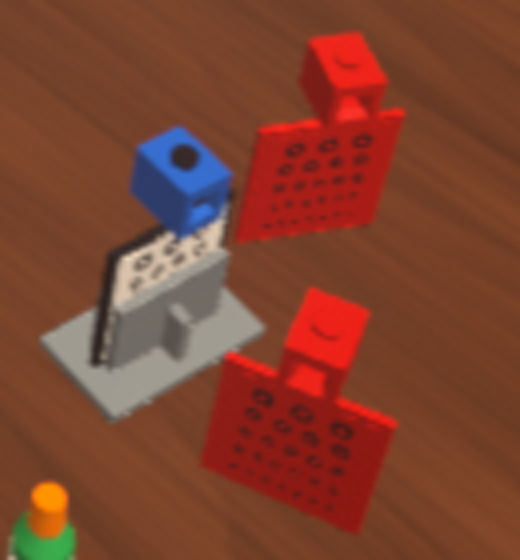

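The crop confirms the choice: the blue slider sits on the white card in the grey stand, and the red ones are separate. The slider is at about (0.495, 0.341, 0.155), with the bore about 82–84° from x. The rod is nearly along y, with the free end at y≈0.094 and the tilt slightly downward. Collar face y≈-0.086 agrees with 0.18 m from the free end. I'll move above the slider now.

```bash
python3 -m inch '0 -0.02 0 0 7.1 0 0.0878;0 -0.02 0 0 7.1 0 0.0878;0 -0.02 0 0 7.1 0 0.0878;0 -0.02 0 0 7.1 0 0.0878;0 0 0 0 7.1 0 0.0878;0 0 0 0 7.1 0 0.0878;0 0 0 0 7.1 0 0.0878;0 0 0 0 7.1 0 0.0878;0 0 0 0 7.1 0 0.0878;0 0 0 0 7.1 0 0.0878;0 0 0 0 7.1 0 0.0878;0 0 0 0 2 0 0.0878'; python3 -m inch '0.0198 0 0.0312 0 0 0 0.0878;0.0198 0 0.0312 0 0 0 0.0878;0.0198 0 0.0312 0 0 0 0.0878;0.0198 0 0.0312 0 0 0 0.0878;0.0198 0 0.0312 0 0 0 0.0878;0.0198 0 0.0312 0 0 0 0.0878;0.0198 0 0.0312 0 0 0 0.0878;0.0198 0 0.0312 0 0 0 0.0878;0.0198 0 0.0312 0 0 0 0.0878;0.0198 0 0.0312 0 0 0 0.0878;0.0198 0 0.0312 0 0 0 0.0878;0 0 0 0 0 0 0.0878'
cat > sl.py <<'E'
from h import *
f=grab("wrist"); p,R,o=tool(); P=cloud(f); hsv=cv2.cvtColor(f["image"],cv2.COLOR_RGB2HSV)
print("tcp",p,"z",R[:,2],"x",R[:,0],"camC",f["C"],"dir",f["W"][:,2])
m=cv2.inRange(hsv,(100,120,40),(125,255,255))>0; m&=f["depth"]>0; Q=P[m]
T=Q[(Q[:,2]>.165)&(Q[:,2]<.183)]; print(len(Q),len(T),np.median(T,0))
if len(T): print(cv2.minAreaRect((T[:,:2]*1000).astype(np.float32)))
save(f,"w1.png")
E
python3 sl.py
```

```text
t: 1.1
tool_pos: [0.1803, 0.5981, 0.3022]
tool_rot: [-0.467, 0.468, -0.53, 0.531]
force: [-0.4, 0.3, 0.4]
grip_width: 0.999
t: 2.1
tool_pos: [0.499, 0.3372, 0.3023]
tool_rot: [-0.468, 0.468, -0.529, 0.531]
force: [0.5, -0.4, -0.2]
grip_width: 0.998
tcp [0.49694287 0.3388516  0.30212405] z [ 9.92268743e-01 -1.24107414e-01 -3.02734189e-04] x [-1.24107184e-01 -9.92268579e-01  6.88723617e-04] camC [0.50831594 0.40822669 0.46328413] dir [-0.03184999 -0.26119586 -0.96476023]
4274 2819 [0.49555451 0.34481602 0.17392265]
((495.255859375, 341.5032958984375), (46.383079528808594, 33.732872009277344), 83.08240509033203)
```

```bash
python3 -m inch '-0.0024 0.015 -0.0019 0 0 0 0.0878;0 0.03 0 0 0 0 0.0878;0 0.03 0 0 0 0 0.0878;0 0.03 0 0 0 0 0.0878;0 0.025 0 0 0 0 0.0878;0 0.018 0 0 0 0 0.0878;0 0.01 0 0 0 0 0.0878;0 0.006 0 0 0 0 0.0878;0 0 0 0 0 0 0.0878;0 0 0 0 0 0 0.0878'; python3 -m inch '0 0 0 0 0 0 0.05;0 0 0 0 0 0 0.04;0 0 0 0 0 0 0.036;0 0 0 0 0 0 0.03;0 0 0 0 0 0 0.02;0 0 0 0 0 0 0.02;0 0 0 0 0 0 0.02;0 0 0 0 0 0 0.02;0 0 0 0 0 0 0.02;0 0 0 0 0 0 0.02;0 0 0 0 0 0 0.02'
```

```text
t: 2.98
tool_pos: [0.4936, 0.3443, 0.1394]
tool_rot: [-0.47, 0.469, -0.529, 0.529]
force: [0.0, 0.4, 0.3]
grip_width: 1.003
t: 3.9
tool_pos: [0.4935, 0.3436, 0.1386]
tool_rot: [-0.469, 0.469, -0.529, 0.529]
force: [0.8, -0.6, -0.9]
grip_width: 0.387
```

```bash
python3 -m inch '0 -0.01 0 0 0 0 0.02;0 -0.02 0 0 0 0 0.02;0 -0.025 0 0 0 0 0.02;0 -0.025 0 0 0 0 0.02;0 -0.025 0 0 0 0 0.02;0 -0.015 0 0 -4.05 0 0.02;0 0 0 0 -4.05 0 0.02;0.0214 0 0.0065 0 0 0 0.02;0.0214 0 0.0065 0 0 0 0.02;0.0214 0 0.0065 0 0 0 0.02;0.0214 0 0.0065 0 0 0 0.02;0.0214 0 0.0065 0 0 0 0.02;0.0214 0 0.0065 0 0 0 0.02;0.0214 0 0.0065 0 0 0 0.02;0.0214 0 0.0065 0 0 0 0.02;0 0 0 0 0 0 0.02;0 0 0 0 0 0 0.02;0 0 0 0 0 0 0.02;0 0 0 0 0 0 0.02'
cat > look.py <<'E'
import sys
from h import *
p,R,o=tool(); print("tcp",p,"z",R[:,2],o["t"],o["force"])
for n in ("wrist","scene","top"):
    f=grab(n); P=cloud(f); save(f,sys.argv[1]+n+".png")
    hsv=cv2.cvtColor(f["image"],cv2.COLOR_RGB2HSV)
    m=(cv2.inRange(hsv,(100,120,40),(125,255,255))>0)&(P[...,2]>.2)&(P[...,2]<.33)&(f["depth"]>0)
    Q=P[m]
    if len(Q): print(n,"slider",len(Q),np.median(Q,0),np.percentile(Q,2,0),np.percentile(Q,98,0))
    x=.5517-.018*P[...,1]
    r=(abs(P[...,0]-x)<.012)&(abs(P[...,2]-.283)<.025)&(f["depth"]>0)&(hsv[...,1]<70)&(P[...,1]>-.07)&(P[...,1]<.098)
    Q=P[r]
    if len(Q)>20:
        for lo in np.arange(-.08,.1,.02):
            q=Q[(Q[:,1]>=lo)&(Q[:,1]<lo+.02)]
            if len(q)>5: print(n,"rod y%.3f"%q[:,1].mean(),len(q),"x mid %.4f"%((np.percentile(q[:,0],3)+np.percentile(q[:,0],97))/2),"ztop %.4f med %.4f"%(np.percentile(q[:,2],90),np.median(q[:,2])))
        print("end y",Q[:,1].max())
E
python3 look.py a
```

```text
t: 5.48
tool_pos: [0.5487, 0.1744, 0.2588]
tool_rot: [0.506, -0.505, 0.495, -0.494]
force: [-0.4, 0.3, -2.5]
grip_width: 0.384
tcp [0.54868473 0.17443487 0.25882407] z [ 9.99754691e-01  2.21476840e-02 -1.96811135e-04] 5.4833 [-0.37065521  0.28704413 -2.50314114]
wrist slider 10573 [0.54895637 0.18906171 0.29414018] [0.5325563  0.16750256 0.25973136] [0.56563315 0.1954239  0.29594677]
scene slider 208 [0.5466857  0.19305075 0.28878354] [0.53068756 0.17498544 0.26017433] [0.56600767 0.19651786 0.29895223]
scene rod y-0.065 8 x mid 0.5531 ztop 0.2869 med 0.2845
scene rod y-0.050 18 x mid 0.5538 ztop 0.2854 med 0.2843
scene rod y-0.030 21 x mid 0.5531 ztop 0.2850 med 0.2834
scene rod y-0.011 18 x mid 0.5528 ztop 0.2858 med 0.2822
scene rod y0.010 21 x mid 0.5521 ztop 0.2849 med 0.2831
scene rod y0.030 22 x mid 0.5523 ztop 0.2847 med 0.2829
scene rod y0.044 8 x mid 0.5532 ztop 0.2847 med 0.2813
end y 0.04851932002543602
top rod y-0.065 25 x mid 0.5535 ztop 0.2847 med 0.2828
top rod y-0.050 50 x mid 0.5533 ztop 0.2846 med 0.2823
top rod y-0.030 50 x mid 0.5529 ztop 0.2842 med 0.2827
top rod y-0.010 49 x mid 0.5525 ztop 0.2848 med 0.2826
top rod y0.010 50 x mid 0.5523 ztop 0.2843 med 0.2820
top rod y0.030 50 x mid 0.5519 ztop 0.2840 med 0.2815
top rod y0.050 50 x mid 0.5515 ztop 0.2832 med 0.2812
top rod y0.070 50 x mid 0.5512 ztop 0.2833 med 0.2805
top rod y0.086 34 x mid 0.5509 ztop 0.2826 med 0.2802
end y 0.09277711144067441
```

View pics/awrist.png

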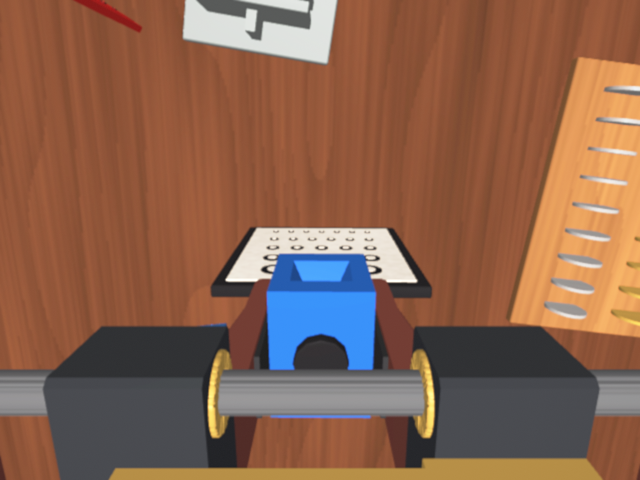

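The wrist view shows the slider held squarely between the pads, with the back mouth at (322,270) and the card hanging below. The rod is out of view on the far side. Top and scene views put the rod end at about x 0.551, z 0.278. I'll raise 3 mm, shift +2 mm, approach, then check in crops.

```bash
python3 -m inch '0.0115 -0.0008 0.0005 0 0 0 0.02;0.0115 -0.0008 0.0005 0 0 0 0.02;0.0115 -0.0008 0.0005 0 0 0 0.02;0.0115 -0.0006 0.0005 0 0 0 0.02;0 0 0 0 0 0 0.02;0 0 0 0 0 0 0.02;0 0 0 0 0 0 0.02'
python3 look.py b | grep -v "rod y-"; python3 - <<'E'
import cv2,numpy as np
s=cv2.imread("pics/bscene.png")[170:270,290:420]; t=cv2.imread("pics/btop.png")[180:270,210:327]
cv2.imwrite("pics/bc.png",np.vstack([cv2.resize(s,(390,300),interpolation=2),cv2.resize(t,(390,300),interpolation=2)]))
E
```

```text
t: 6.22
tool_pos: [0.5521, 0.1274, 0.2617]
tool_rot: [0.505, -0.505, 0.495, -0.495]
force: [-0.0, -0.0, -1.5]
grip_width: 0.387
tcp [0.55214436 0.1273685  0.26173428] z [9.99792368e-01 2.03766214e-02 1.16895719e-04] 6.2167 [-0.02031068 -0.02714108 -1.46651356]
wrist slider 10593 [0.55240339 0.14195808 0.29705557] [0.5359965  0.12048481 0.26223876] [0.56907369 0.14833664 0.2988602 ]
wrist rod y0.072 798 x mid 0.5511 ztop 0.2807 med 0.2796
wrist rod y0.084 412 x mid 0.5507 ztop 0.2807 med 0.2797
end y 0.08871428176724819
scene slider 219 [0.55133138 0.14537572 0.28920623] [0.53370378 0.12341403 0.24310876] [0.60024092 0.1505351  0.30244178]
end y -0.009452553914487405
top rod y0.010 50 x mid 0.5522 ztop 0.2841 med 0.2815
top rod y0.030 50 x mid 0.5518 ztop 0.2844 med 0.2814
top rod y0.050 50 x mid 0.5515 ztop 0.2837 med 0.2810
top rod y0.068 42 x mid 0.5515 ztop 0.2835 med 0.2806
end y 0.0768018211680983
```

View pics/bc.png

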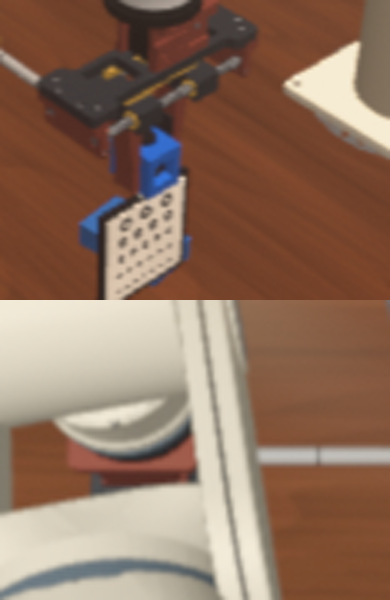

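The scene crop shows the card upright in the gripper, with the arm hiding the rod from the top camera. The wrist depth now sees the rod and slider together: rod x≈0.5509 against slider 0.5525, and rod axis z≈0.276 against bore 0.277. I'll correct by -1.7 mm and -1 mm and start threading.

```bash
python3 -m inch '0 0.001 -0.0017 0 0 0 0.02;0 0 0 0 0 0 0.02;0.005 0 0 0 0 0 0.02;0.005 0 0 0 0 0 0.02;0.005 0 0 0 0 0 0.02;0.005 0 0 0 0 0 0.02;0 0 0 0 0 0 0.02;0 0 0 0 0 0 0.02'; python3 look.py c | grep wrist
```

```text
t: 7.03
tool_pos: [0.5508, 0.1072, 0.2607]
tool_rot: [0.505, -0.505, 0.495, -0.495]
force: [0.5, 0.6, -1.6]
grip_width: 0.389
wrist slider 10589 [0.55110146 0.12180021 0.29603367] [0.53465511 0.10018306 0.26135259] [0.56778773 0.12816353 0.2978719 ]
wrist rod y0.053 749 x mid 0.5514 ztop 0.2810 med 0.2800
wrist rod y0.064 477 x mid 0.5512 ztop 0.2810 med 0.2799
```

View pics/cwrist.png

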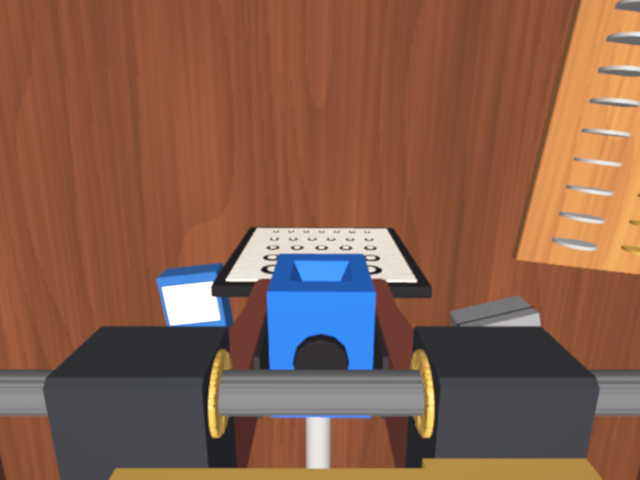

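The wrist view shows the rod running into the slider front, rod centre col 318 against slider col 321, and forces are low. I'll continue another 39 mm.

```bash
python3 -m inch '0.005 0 0 0 0 0 0.02;0.005 0 0 0 0 0 0.02;0.005 0 0 0 0 0 0.02;0 0 0 0 0 0 0.02'; python3 -m inch '0.005 0 0 0 0 0 0.02;0.005 0 0 0 0 0 0.02;0.005 0 0 0 0 0 0.02;0.005 0 0 0 0 0 0.02;0.005 0 0 0 0 0 0.02;0 0 0 0 0 0 0.02;0 0 0 0 0 0 0.02;0 0 0 0 0 0 0.02'; python3 look.py d | grep wrist
```

```text
t: 7.52
tool_pos: [0.5511, 0.0917, 0.2607]
tool_rot: [-0.505, 0.505, -0.495, 0.495]
force: [-0.5, -0.8, -1.2]
grip_width: 0.384
t: 8.18
tool_pos: [0.5516, 0.0677, 0.2607]
tool_rot: [0.505, -0.505, 0.495, -0.495]
force: [0.5, -1.0, -2.0]
grip_width: 0.386
wrist slider 9889 [0.55240068 0.08140484 0.29612875] [0.53537508 0.06033749 0.26150906] [0.56863542 0.08866525 0.29787647]
wrist rod y0.013 719 x mid 0.5520 ztop 0.2817 med 0.2806
wrist rod y0.025 535 x mid 0.5518 ztop 0.2817 med 0.2807
wrist rod y0.069 1441 x mid 0.5522 ztop 0.3020 med 0.3012
wrist rod y0.090 712 x mid 0.5507 ztop 0.2805 med 0.2790
```

View pics/dwrist.png

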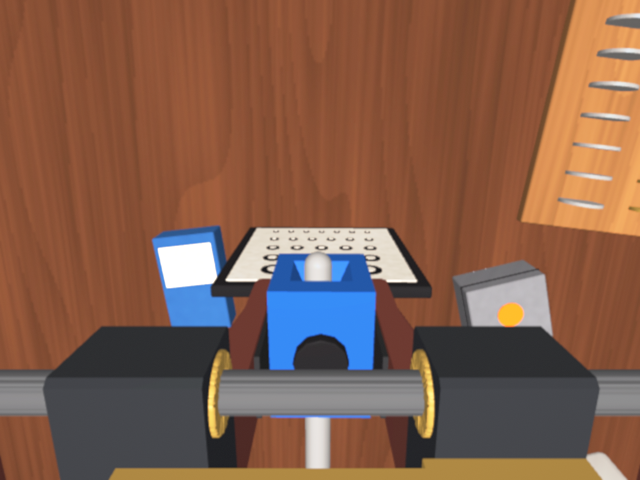

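The rod tip now protrudes through the slider's back mouth at (318,265), so the whole slider is on. I'll go 4 mm further, lower 1 mm and open.

```bash
python3 -m inch '0.004 0.001 0 0 0 0 0.02;0 0 0 0 0 0 0.02;0 0 0 0 0 0 0.04;0 0 0 0 0 0 0.05;0 0 0 0 0 0 0.065;0 0 0 0 0 0 0.0878;0 0 0 0 0 0 0.0878;0 0 0 0 0 0 0.0878;0 0 0 0 0 0 0.0878;0 0 0 0 0 0 0.0878;0 0 0 0 0 0 0.0878;0 0 0 0 0 0 0.0878;0 0 0 0 0 0 0.0878'; python3 look.py e | grep -e slider -e tcp
```

```text
t: 9.42
tool_pos: [0.5517, 0.0637, 0.2597]
tool_rot: [0.505, -0.505, 0.495, -0.495]
force: [0.3, -0.2, -0.2]
grip_width: 0.999
tcp [0.55172612 0.06367096 0.25967737] z [9.99771601e-01 2.13716189e-02 6.45294460e-06] 9.4167 [ 0.27133511 -0.22523258 -0.17236913]
wrist slider 9338 [0.55222442 0.07722951 0.29321441] [0.53551409 0.05714727 0.25849377] [0.56861276 0.08450783 0.2949714 ]
scene slider 305 [0.5614914  0.07368269 0.28921121] [0.53447096 0.04483051 0.25965831] [0.57012039 0.08551631 0.29853313]
```

View pics/ewrist.png

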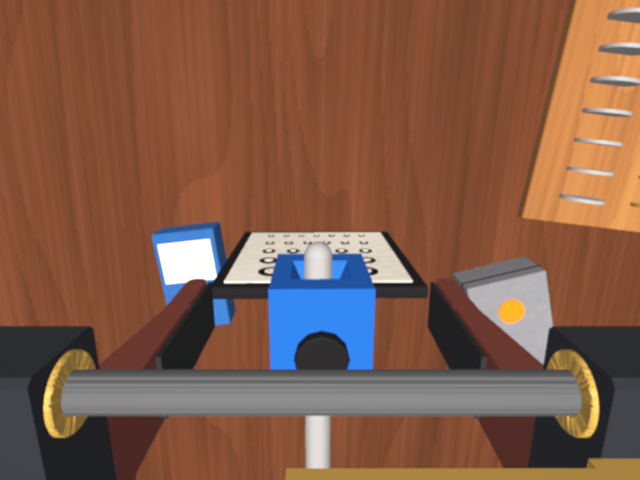

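The wrist view shows the card hanging from the rod (tip at (318,255)) with the fingers well apart and off it, and force ≈0. I'll raise, step back past the rod's end, narrow the fingers to straddle the rod, and come down behind the slider.

```bash
python3 -m inch '0 -0.01 0 0 0 0 0.0878;0 -0.025 0 0 0 0 0.0878;0 -0.025 0 0 0 0 0.0878;0 0 0 0 0 0 0.0878;-0.02 0 0 0 0 0 0.0878;-0.024 0 0 0 0 0 0.0878;0 0 0 0 0 0 0.05;0 0 0 0 0 0 0.018;0 0 0 0 0 0 0.018;0 0 0 0 0 0 0.018;0 0 0 0 0 0 0.018;0 0 0 0 0 0 0.018;0 0 0 0 0 0 0.018;0 0 0 0 0 0 0.018;0 0 0 0 0 0 0.018;0 0 0 0 0 0 0.018'; python3 look.py f | grep -e slider -e tcp -e wrist; python3 -c "from h import *;print(tool()[2]['grip_width']*.0878)"
```

```text
t: 10.9
tool_pos: [0.5508, 0.1075, 0.3197]
tool_rot: [-0.505, 0.505, -0.495, 0.495]
force: [-0.0, -0.3, -0.4]
grip_width: 0.279
tcp [0.55079522 0.10754857 0.31967924] z [9.99774559e-01 2.12328063e-02 4.17619143e-06] 10.9 [-0.03790566 -0.30756073 -0.43904992]
wrist slider 3883 [0.5524971  0.07950279 0.29298445] [0.53636539 0.06310561 0.25678428] [0.56747643 0.09775148 0.31931051]
wrist rod y-0.004 226 x mid 0.5524 ztop 0.2818 med 0.2807
wrist rod y0.010 533 x mid 0.5522 ztop 0.2818 med 0.2807
wrist rod y0.023 162 x mid 0.5519 ztop 0.2816 med 0.2808
wrist rod y0.068 283 x mid 0.5527 ztop 0.2991 med 0.2983
wrist rod y0.089 476 x mid 0.5507 ztop 0.2806 med 0.2792
scene slider 297 [0.56407821 0.07085545 0.28732524] [0.53612769 0.04184713 0.25978562] [0.57019936 0.08617433 0.29961918]
top slider 129 [0.55211742 0.0445602  0.29469918] [0.53525366 0.03824375 0.27032758] [0.56851621 0.05239821 0.29787587]
0.018533265715975265
```

View pics/fwrist.png

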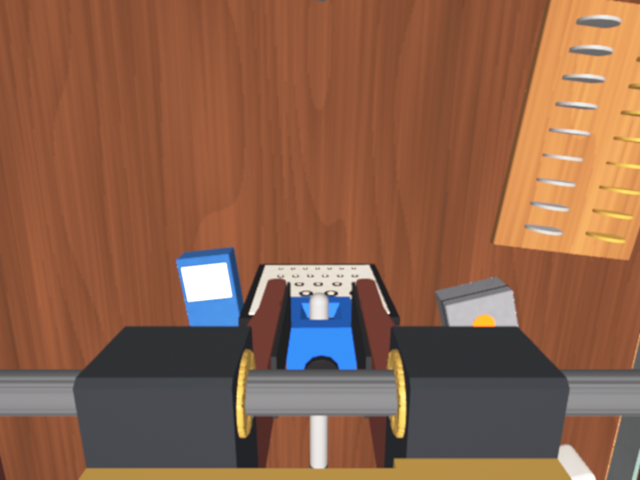

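The wrist view shows the rod (col 319) centred between the narrowed fingers, which are still behind the slider. I'll lower and push gently.

```bash
python3 -m inch '0 0.02 0 0 0 0 0.018;0 0.02 0 0 0 0 0.018;0 0.012 0 0 0 0 0.018;0 0.005 0 0 0 0 0.018;0.004 0 0 0 0 0 0.018;0.004 0 0 0 0 0 0.018;0.002 0 0 0 0 0 0.018;0.002 0 0 0 0 0 0.018;0.002 0 0 0 0 0 0.018;0.002 0 0 0 0 0 0.018;0.003 0 0 0 0 0 0.018;0.003 0 0 0 0 0 0.018;0.003 0 0 0 0 0 0.018;0.003 0 0 0 0 0 0.018;0.003 0 0 0 0 0 0.018;0.003 0 0 0 0 0 0.018;0.003 0 0 0 0 0 0.018;0.003 0 0 0 0 0 0.018'; python3 look.py g | grep -e slider -e tcp
```

```text
t: 12.55
tool_pos: [0.5516, 0.0673, 0.2627]
tool_rot: [-0.505, 0.505, -0.495, 0.495]
force: [-0.5, 1.5, 1.8]
grip_width: 0.206
tcp [0.55163685 0.06733768 0.26266789] z [ 9.99773137e-01  2.12995771e-02 -4.87810984e-05] 12.55 [-0.50910409  1.50939683  1.75738819]
wrist slider 3528 [0.55541243 0.03353163 0.29379213] [0.53929926 0.01755938 0.25802834] [0.56693571 0.05808357 0.29899907]
scene slider 77 [0.56755328 0.04260039 0.27643856] [0.5564967  0.02024477 0.26046892] [0.57113906 0.05529944 0.30320705]
top slider 63 [0.54033213 0.03032761 0.29518617] [0.53491463 0.02421441 0.26955233] [0.56709982 0.03811397 0.29931887]
```

View pics/gwrist.png

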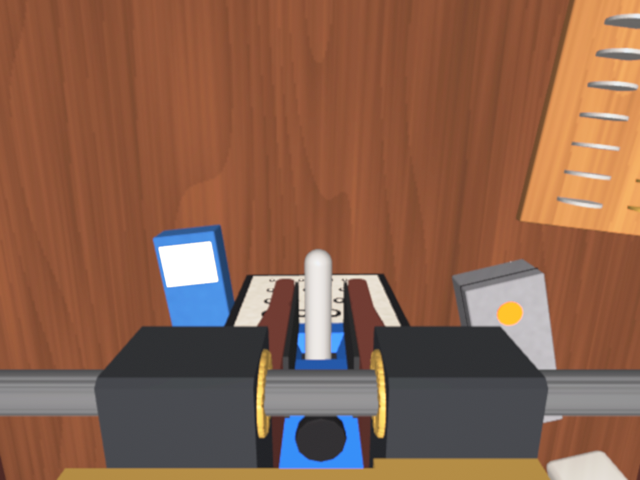

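The wrist view shows the rod protruding further through the slider between the fingers, so the slider is being pushed (pushing force ~1.5 N). Continuing.

```bash
python3 -m inch '0.003 0 0 0 0 0 0.018;0.003 0 0 0 0 0 0.018;0.003 0 0 0 0 0 0.018;0.003 0 0 0 0 0 0.018;0.003 0 0 0 0 0 0.018;0.003 0 0 0 0 0 0.018;0.003 0 0 0 0 0 0.018;0.003 0 0 0 0 0 0.018;0.003 0 0 0 0 0 0.018;0.003 0 0 0 0 0 0.018;0.003 0 0 0 0 0 0.018;0.003 0 0 0 0 0 0.018;0.003 0 0 0 0 0 0.018;0.003 0 0 0 0 0 0.018;0.003 0 0 0 0 0 0.018;0.003 0 0 0 0 0 0.018'; python3 -m inch '0.003 0 0 0 0 0 0.018;0.003 0 0 0 0 0 0.018;0.003 0 0 0 0 0 0.018;0.003 0 0 0 0 0 0.018;0.003 0 0 0 0 0 0.018;0.003 0 0 0 0 0 0.018;0.003 0 0 0 0 0 0.018;0.003 0 0 0 0 0 0.018;0.003 0 0 0 0 0 0.018;0.003 0 0 0 0 0 0.018;0 0 0 0 0 0 0.018;0 0 0 0 0 0 0.018'
cat > col.py <<'E'
from h import *
p,R,o=tool(); print("tcp",p,o["force"])
for n in ("scene","top","wrist"):
    f=grab(n); P=cloud(f); hsv=cv2.cvtColor(f["image"],cv2.COLOR_RGB2HSV)
    near=(abs(P[...,0]-.553)<.03)&(P[...,2]>.24)&(P[...,2]<.32)&(P[...,1]>-.14)&(P[...,1]<.12)&(f["depth"]>0)
    for nm,lo,hi in (("blue",(100,120,40),(125,255,255)),("brass",(14,110,60),(32,255,255))):
        Q=P[(cv2.inRange(hsv,lo,hi)>0)&near]
        if nm=="brass": Q=Q[Q[:,1]<-.06]
        if len(Q): print(n,nm,len(Q),"y",np.percentile(Q[:,1],[2,10,50,90,98]).round(4),"x",np.median(Q[:,0]).round(4),"z",np.percentile(Q[:,2],[5,50,95]).round(4))
E
python3 col.py
```

```text
t: 14.03
tool_pos: [0.5526, 0.0194, 0.2627]
tool_rot: [-0.505, 0.505, -0.495, 0.495]
force: [0.0, 2.5, 1.2]
grip_width: 0.207
t: 15.03
tool_pos: [0.5531, -0.0108, 0.2624]
tool_rot: [-0.505, 0.506, -0.495, 0.495]
force: [0.4, -0.3, -0.1]
grip_width: 0.204
tcp [ 0.55310976 -0.01080503  0.26244471] [ 0.39315991 -0.27266452 -0.11103156]
scene blue 85 y [-0.0647 -0.0542 -0.0383 -0.0277 -0.0213] x 0.5693 z [0.264  0.283  0.2991]
top blue 21 y [-0.0656 -0.0655 -0.0615 -0.0577 -0.0558] x 0.5422 z [0.2956 0.2971 0.2994]
wrist blue 3205 y [-0.0589 -0.0573 -0.042  -0.0228 -0.0194] x 0.5578 z [0.2644 0.2952 0.2968]
```

Slider front ≈ -0.067 and collar face ≈ -0.085, so about 18 mm is left. I'll slow down.

```bash
python3 -m inch '0.002 0 0 0 0 0 0.018;0.002 0 0 0 0 0 0.018;0.002 0 0 0 0 0 0.018;0.002 0 0 0 0 0 0.018;0.002 0 0 0 0 0 0.018;0.001 0 0 0 0 0 0.018;0.001 0 0 0 0 0 0.018;0.001 0 0 0 0 0 0.018;0 0 0 0 0 0 0.018;0 0 0 0 0 0 0.018'; python3 look.py i >/dev/null; python3 col.py
```

```text
t: 16.02
tool_pos: [0.5536, -0.0235, 0.2627]
tool_rot: [-0.505, 0.505, -0.495, 0.495]
force: [0.2, -1.0, 0.4]
grip_width: 0.206
tcp [ 0.55353658 -0.02342598  0.26264905] [ 0.00613138  0.25322253 -0.08127726]
scene blue 85 y [-0.0762 -0.0641 -0.0509 -0.0398 -0.0329] x 0.5698 z [0.2649 0.2835 0.3006]
top blue 8 y [-0.0772 -0.0772 -0.0753 -0.0727 -0.0718] x 0.5425 z [0.2954 0.2975 0.2979]
top brass 30 y [-0.0905 -0.0897 -0.0875 -0.0855 -0.0854] x 0.5446 z [0.2805 0.2918 0.295 ]
wrist blue 3253 y [-0.0717 -0.0702 -0.0551 -0.0351 -0.0324] x 0.5583 z [0.2646 0.2953 0.2969]
```

```bash
python3 - <<'E'
import cv2,numpy as np
s=cv2.imread("pics/iscene.png")[150:260,240:350]; t=cv2.imread("pics/itop.png")[180:270,320:420]; w=cv2.imread("pics/iwrist.png")[220:480,140:500]
cv2.imwrite("pics/ic.png",np.hstack([cv2.resize(s,(400,400),interpolation=2),cv2.resize(t,(400,400),interpolation=2)]))
E
```

```text
(no output)
```

View pics/ic.png

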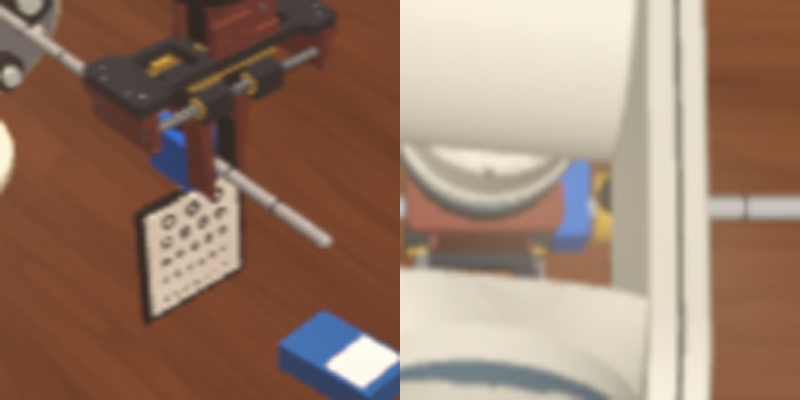

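The top crop (right half) shows the slider's blue front close to the brass collar at about (605,205), a gap of 6–8 mm. The left half shows the card hanging upright. Creeping in with force checks.

```bash
python3 -m inch '0.001 0 0 0 0 0 0.018;0.001 0 0 0 0 0 0.018;0.001 0 0 0 0 0 0.018;0.001 0 0 0 0 0 0.018;0 0 0 0 0 0 0.018' | grep -e pos -e force;for i in 1; do python3 -m inch '0.0005 0 0 0 0 0 0.018;0.0005 0 0 0 0 0 0.018;0 0 0 0 0 0 0.018' | grep -e pos -e force; done; python3 col.py
```

```text
tool_pos: [0.5537, -0.0275, 0.2627]
force: [0.7, 0.8, 0.1]
tool_pos: [0.5538, -0.0276, 0.2627]
force: [0.5, 5.9, 1.2]
tcp [ 0.55375023 -0.02759616  0.26274032] [0.48002188 5.87377182 1.22963522]
scene blue 90 y [-0.0815 -0.0697 -0.0562 -0.0428 -0.0363] x 0.5699 z [0.2649 0.2829 0.3008]
top blue 42 y [-0.0814 -0.0813 -0.0791 -0.0772 -0.0767] x 0.5534 z [0.2946 0.297  0.2989]
top brass 33 y [-0.0963 -0.0956 -0.092  -0.0894 -0.0881] x 0.5424 z [0.2791 0.2895 0.2961]
wrist blue 3289 y [-0.076  -0.0746 -0.0595 -0.0391 -0.0365] x 0.5585 z [0.2647 0.2954 0.2971]
```

Force rose to 5.9 N with the tool stalling. That's contact with the collar, where expected and well below 18 N. I'll back off gently, rise clear, move away and verify.

```bash
python3 -m inch '-0.001 0 0 0 0 0 0.018;-0.002 0 0 0 0 0 0.018;-0.005 0 0 0 0 0 0.018;-0.012 0 0 0 0 0 0.018;0 0 0 0 0 0 0.018;0 -0.02 0 0 0 0 0.018;0 -0.03 0 0 0 0 0.018;0 -0.03 0 0 0 0 0.018;-0.03 0 0 0 0 0 0.018;-0.04 0 0 0 0 0 0.018;-0.04 0 0 0 0 0 0.018;-0.04 0 0 0 0 0 0.018;-0.04 0 -0.02 0 0 0 0.018;-0.04 0 -0.02 0 0 0 0.018;-0.02 0 -0.02 0 0 0 0.018;0 0 -0.02 0 0 0 0.018;0 0 0 0 0 0 0.018;0 0 0 0 0 0 0.018;0 0 0 0 0 0 0.018;0 0 0 0 0 0 0.018'
python3 look.py k>/dev/null; python3 col.py; python3 - <<'E'
import cv2,numpy as np
s=cv2.imread("pics/kscene.png")[140:260,230:350]; t=cv2.imread("pics/ktop.png")[190:265,310:410]
cv2.imwrite("pics/kc.png",np.hstack([cv2.resize(s,(400,400),interpolation=2),cv2.resize(t,(400,300),interpolation=2)[:300].copy() if 0 else cv2.copyMakeBorder(cv2.resize(t,(400,300),interpolation=2),0,100,0,0,cv2.BORDER_CONSTANT)]))
E
```

```text
t: 18.8
tool_pos: [0.4718, 0.2341, 0.3428]
tool_rot: [0.505, -0.505, 0.495, -0.495]
force: [0.2, -1.1, 0.8]
grip_width: 0.205
tcp [0.47154475 0.2339871  0.3425728 ] [-0.23971951 -0.08848946  0.6239121 ]
scene blue 269 y [-0.0804 -0.0748 -0.051  -0.0388 -0.0366] x 0.564 z [0.2645 0.2922 0.2997]
scene brass 17 y [-0.0974 -0.0967 -0.0943 -0.09   -0.0894] x 0.5653 z [0.2808 0.2904 0.2982]
top blue 399 y [-0.083  -0.0793 -0.0611 -0.0437 -0.0401] x 0.5499 z [0.276  0.2968 0.2998]
top brass 53 y [-0.0982 -0.0974 -0.0923 -0.088  -0.0874] x 0.5439 z [0.2787 0.2908 0.3114]
```

View pics/kc.png

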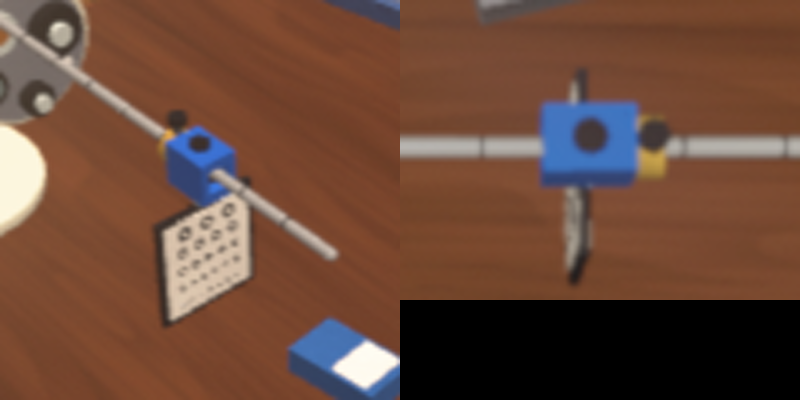

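The crops show the slider flush against the brass collar, no gap visible, and the card hanging upright. One last check for collar shift and stillness, then hand in.

```bash
python3 - <<'E'
from h import *
import pickle
F=pickle.load(open("F.pkl","rb"))
def edge(im,lo,hi,c):
    hsv=cv2.cvtColor(im,cv2.COLOR_RGB2HSV);a,b,x,y=c
    v,u=np.nonzero(cv2.inRange(hsv[b:y,a:x],lo,hi)); return u.min()+a,u.max()+a,len(u),u.mean().round(2)+a,v.mean().round(2)+b
g=grab("top")
for im in (F["top"]["image"],g["image"]): print("brass px",edge(im,(14,110,60),(32,255,255),(360,215,386,238)))
g2=grab("top"); s1=grab("scene"); s2=grab("scene")
B=((100,120,40),(125,255,255))
print(edge(g["image"],*B,(335,205,380,245)),edge(g2["image"],*B,(335,205,380,245)))
for s in(s1,s2): print(edge(s["image"],*B,(270,170,310,205)))
# dark screw on collar in scene view, before / after
for im in (F["scene"]["image"],s2["image"]):
    w=cv2.cvtColor(im,cv2.COLOR_RGB2GRAY)[168:182,272:292]; v,u=np.nonzero(w<60); print("screw",u.mean()+272,v.mean()+168,len(u))
for im in (F["top"]["image"],g2["image"]):
    w=cv2.cvtColor(im,cv2.COLOR_RGB2GRAY)[217:232,366:384]; v,u=np.nonzero(w<65); print("screw top",u.mean()+366,v.mean()+217,len(u))
print("top scale px/m",F["top"]["f"]/.87)
E
```

```text
brass px (np.int64(367), np.int64(376), 95, np.float64(371.41), np.float64(227.39))
brass px (np.int64(370), np.int64(376), 61, np.float64(372.77), np.float64(228.89))
(np.int64(345), np.int64(369), 402, np.float64(356.81), np.float64(225.65)) (np.int64(345), np.int64(369), 401, np.float64(356.81), np.float64(225.62))
(np.int64(280), np.int64(299), 272, np.float64(289.14), np.float64(189.05))
(np.int64(280), np.int64(299), 271, np.float64(289.13), np.float64(189.07999999999998))
screw 282.6363636363636 175.4090909090909 22
screw 283.42857142857144 175.9047619047619 21
screw top nan nan 0
screw top 373.2758620689655 223.3448275862069 29
top scale px/m 517.4559649910243<stdin>:17: RuntimeWarning: Mean of empty slice.
  ret = ret.dtype.type(ret / rcount)
```

The collar's far edge is unchanged at column 376, where 3 mm would be about 1.5 px. The slider's front edge at column 369 meets the brass at 370, and the card is still. Handing in.

```bash
python3 -c "
from bench import ctrl; print(ctrl.hand_in()); o=ctrl.get_obs(); print(o['t'],o['force'])"
```

```text
the job is handed in; nothing more can be done
None
the job is handed in; nothing more can be done
```

I handed the job in at about 19 s of robot time; no verdict was reported.

**What I did:** I lifted the card out of its stand and threaded the blue slider over the rod's free end. I let go with the slider centre about 488 mm from the pivot. Then I pushed it along with the fingers straddling the rod, without gripping, until contact with the collar at about 6 N (the collar slips at about 18 N). I backed off and moved the arm clear.

**Last checks:**
- **Slider against the collar:** no gap is visible in the top view. The slider's edge is at column 369 and the brass begins at column 370.
- **Distance from the pivot:** the slider centre works out at about 0.365 m, near the nominal 0.363 m. The allowed upper limit is 0.3665 m and the cameras are good to about 2 mm, so I relied on the contact and the missing gap.
- **Collar not shifted:** its far edge is at column 376 both before and after, where 3 mm would be about 1.5 px. The screw's position in the scene view moved by 0.8 px away from the head, within noise. The screw comparison in the top view failed because the "before" mask was empty.
- **Card hanging still:** its slider position agreed within 0.05 px between consecutive frames, and the card hangs upright.
- **Robot and bystanders:** the robot is clear. I did not measure the bystanders again at the end, but nothing came near them.

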